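Dispense one setting block and set it against the rail

TASK

Press the plunger of the block dispenser all the way down once and let it come right back up, so that one setting block comes out of the mouth. Then slide that block over the bench with the fingers, without lifting it, until its long side lies flat against the side of the wooden rail, with its whole length beside the rail. Leave the other blocks in the dispenser and do not disturb the tin, the jar or the brush.

Things in the scene. Friction and masses are not known exactly. Their poses are not given: they have to be found in the camera images.
- dispenser: Block dispenser fixed to the bench. Origin on the bench under the middle of its open-topped aluminium magazine (48 mm long in x, 38 wide, 50 high). Behind it (x +24 to +86 mm) a grey housing, 61 mm wide, 44 high, feet 98 mm wide, with the plunger on top at x = +55 mm. -x points out of the mouth, roughly to the robot. A full press leaves the block's centre at x = about -52 mm, 8 mm clear.
- mouth (a point): Centre of the mouth, in the magazine's front face, 7 mm above the bench; opening 30 mm wide, 17 mm high. A pusher linked to the plunger (2.5 times its travel) drives the lowest of three stacked blocks out here, flat on the bench. As the plunger rises the pusher draws back and the next block drops down; a second press would eject it.
- plunger (a joint): Plunger travel in m: 0 = up (rest), 0.022 = fully down on its hard stop. It moves straight down against a spring (about 3 N at the top, 7 N at the bottom) and returns by itself in under a second; 10 to 15 N on it is ample. A press short of 0.020 may leave the block stuck in the mouth.
- plunger_top (a point): Centre of the top of the plunger's round black head, diameter 34 mm, 10 mm thick; 82 mm above the bench at rest. It moves with the plunger.
- block0: The lowest block in the dispenser, the one that comes out: black hard plastic setting block, 40 mm long (its x), 28 mm wide (its y), 14 mm high, about 20 g; origin at the centre of its underside. At the start it lies in the magazine on the bench with its long side along the dispenser's x axis.
- block1: The next block above it, the same in shape and size; origin at the centre of its underside, 14 mm above the bench at the start. It drops to the bench inside the magazine after the press and must stay there.
- block2: The top block of the stack, same shape and size.
- rail: Straight wooden rail screwed to the bench, 300 mm long (its x axis, roughly away from the robot), 30 mm wide (its y), 18 mm high; origin on the bench at the middle of its underside. Long faces at y = +15 and -15 mm. It stands left or right of the dispenser with open bench between; the block goes against the face toward the dispenser.
- tin: Bystander: closed round tin, diameter 76 mm, 55 mm high, standing on the side of the dispenser that the rail is not on; origin at the centre of its underside.
- jar: Bystander: amber glass jar with a lid, diameter 60 mm, 85 mm high, on the left edge of the work area; origin at the centre of its underside.
- brush: Bystander: a brush lying on the bench at the right edge of the work area, about along x.
Not all that is in view belongs to the job. Leave any orange or yellow look-alike of the dispenser alone.

How it is judged:
By the outcome, as a careful person would: the job done as asked, in the order asked, and still so for the second after the job is handed in, with the robot touching nothing.
It also fails if it takes over 64 s, if anything falls off the work surface, if the arm or the gripper's body presses on something with over 40 N, if the wrist force passes 120 N, or if a joint passes its speed limit or range.

ROBOT

A 6-joint arm with a two-finger parallel gripper is mounted at the origin on the work surface. World frame = base frame: x ahead of the robot, y to its left, z up, the work surface at z = 0. Lengths are in m, angles in rad, forces in N, time in s.
With the tool pointing down it reaches from about 0.25 to 0.725 m from the base axis. Payload 4 kg.
Tool frame: the origin (TCP) lies midway between the tips of the shut fingers; the grasp point (between the pads) lies 19 mm behind it; z points along the fingers, y is the line along which they close (so a half turn about z gives the same grasp; the last joint's range is limited). The gripper opens to 85 mm and grips with 20 to 120 N. Pads are 22 mm wide; open, the fingers measure 114 mm over their backs; the gripper's body (76 mm by 85 mm) begins 54 mm behind the grasp point. The pads swing forward as they close: fully open they stand 13 mm farther back than shut.
Start: joints at [-1.184, 0.241, 0.005, 1.335, 0, 1.571], TCP at [0.189, -0.463, 0.231] pointing down, gripper open.
Joint ranges: [-2.72, 2.72], [-1.05, 1.87], [-1.09, 1.28], [-1.99, 2.15], [-1.42, 1.44], [-3.14, 3.14]. Speed limits (rad/s): [2.79, 2.79, 3.14, 3.14, 3.14, 3.14].

INTERFACE

Orientations are given as a unit quaternion [x, y, z, w].
In Python, from workcell import bot gives the robot as it stands.
- The arm moves only by the tool move_arm, never from a script. Its argument "motion" is a list of rows, each an object of numbers: "x", "y", "z": the shift along the tool's x, y, z in cm; "yaw": the turn about the tool's z in degrees. A call has 1 to 20 rows; each row is the pose to reach, as a shift and turn from the pose commanded when the call began, along the tool's axes at that moment; what a row does not reach only later rows make up. A row lasts 1/8 s, in which the tool goes at most 62.5 mm and 10.7 degrees, less where a joint would pass 70% of its speed; a pose out of reach is approached as far as the arm can. A call with a gripper value outside its range is refused whole. "gripper" is the opening, from -1 (shut) to 1 (fully open), set as the call begins (left out, the last holds). The fingers move at their own pace and stop on an object; the grip force is fixed at half the most. Time passes only in rows, so rows that repeat a pose let the fingers close. It gives the time, the measured TCP pose, the force, the opening and the grip force at its end, in the units of the state.
- bot.get_obs(): the state, without advancing time (a new reading comes with each control period).
- bot.camera(name): name is "side" or "top"; returns the picture (480x640x3 uint8, blue, green, red); there is no depth.
- bot.camera_model(name): a dict with "K" (3x3 intrinsics, pixels), "world_from_camera" (4x4, takes a point from camera to world coordinates). Camera axes: x right, y down, z forward; pixel columns grow to the right and rows downward; lengths in m; the calibration is good to about 2 mm. A picture is of the moment at which its call begins. camera_model takes no time and is no camera call.
- bot.job_done(): hands the job in; it is judged then, once.
Trained networks look in the newest picture that a camera, given by its name, has taken for a name from the list of things; names that differ only in an ending like _2 or _b are one class to them, and where a whole thing is asked for, a point or a joint stands for the part that bears it (a point fixed in the world has none). Each returns a list of dicts, best first, with "score" (0 to 1); they miss things now and then, are a little off and sometimes report something else, mostly with a low value. They report only what shows in the picture. A call takes as long as a camera call. They do not tell look-alikes from the thing itself.
- bot.cut_out(camera, name): "mask" (480x640 bool, what is visible of it) and "centre" ([row, column] in pixels, amid what is visible of it).
The state is a dict: "clock": time; "joint_pos": joint angles; "joint_vel": joint speeds; "tau": joint torques, N m; "eef_pos": TCP position; "tool_rot": TCP orientation; "ft_force": force on the tool from outside, world axes, zero at the start; "ft_torque": the same for the moment, N m; "grip_width": finger opening in m; "grasp_force": force on a finger pad.
Only numpy, scipy, OpenCV 4.12 (cv2) and the standard library are available. Lean on these libraries where they do the work, as an engineer would, in place of code of your own. Each camera call takes 0.05 s, during which the arm holds its last target. There are 200 camera calls.

## Working session

There is one attempt and no reset: what is moved stays moved. The work goes in short steps, Python scripts to look and compute and a tool call to move; the robot and the scene stay as the last step left them, time stands still between calls to the robot, and variables do not carry over. Pictures are saved under pics/ and viewed, at most 10 in all, crops included, and the job is handed in when it is done.

Besides the shell and the picture viewer there is one more tool, called after ">>>" as name([rows], argument=value, ...), one row to a line, values as JSON. move_arm: Moves the arm, as the interface text tells. Its arguments: {"type":"object","properties":{"motion":{"type":"array"},"gripper":{"type":"number"}},"required":["motion"]}

```bash
mkdir -p pics; cat > h.py <<'E'
import numpy as np, cv2
from workcell import bot
def ray(cam,rc,z):
    m=bot.camera_model(cam);K=np.array(m["K"]);T=np.array(m["world_from_camera"])
    d=T[:3,:3]@np.linalg.solve(K,[rc[1],rc[0],1.]);o=T[:3,3]
    return o+d*(z-o[2])/d[2]
def pix(cam,p):
    m=bot.camera_model(cam);K=np.array(m["K"]);T=np.linalg.inv(np.array(m["world_from_camera"]))
    q=K@(T[:3,:3]@np.array(p)+T[:3,3]);return (q[:2]/q[2])[::-1]
E
python3 - <<'E'
from h import *
for c in ("top","side"): cv2.imwrite(f"pics/{c}0.png",bot.camera(c))
o=bot.get_obs();print(o["eef_pos"],o["tool_rot"],o["clock"])
print(np.array(bot.camera_model("top")["world_from_camera"])[:3,3],np.array(bot.camera_model("side")["world_from_camera"])[:3,3])
for n,z in (("dispenser",0.05),("plunger_top",.082),("rail",.018),("tin",.055),("jar",.085),("brush",.01)):
    for d in bot.cut_out("top",n)[:3]:
        rect=cv2.minAreaRect(np.argwhere(d["mask"])[:,::-1].astype(np.float32))
        b=cv2.boxPoints(rect)
        print(n,round(d["score"],2),np.round(d["centre"]),ray("top",d["centre"],z).round(3),[ray("top",p[::-1],z)[:2].round(3).tolist() for p in b])
E
```

```text
[ 0.18839986 -0.46255539  0.23050934] [ 9.81360327e-01  1.92174496e-01 -1.58456004e-04 -9.20423399e-04] 0.1
[ 0.41415607 -0.00782793  1.16980174] [0.11760264 1.01709618 1.16415722]
dispenser 0.96 [200. 315.] [0.642 0.017 0.05 ] [[0.572, 0.063], [0.681, 0.057], [0.674, -0.038], [0.565, -0.03]]
dispenser 0.87 [150. 153.] [0.753 0.373 0.05 ] [[0.699, 0.425], [0.807, 0.394], [0.774, 0.303], [0.667, 0.335]]
dispenser 0.86 [311. 336.] [ 0.404 -0.03   0.05 ] [[0.432, 0.027], [0.446, -0.069], [0.339, -0.083], [0.326, 0.011]]
plunger_top 0.73 [308. 333.] [ 0.41  -0.025  0.082] [[0.425, -0.009], [0.425, -0.042], [0.393, -0.042], [0.393, -0.01]]
plunger_top 0.55 [124. 343.] [ 0.802 -0.043  0.082] [[0.814, -0.026], [0.814, -0.056], [0.785, -0.056], [0.785, -0.026]]
plunger_top 0.52 [140. 149.] [0.765 0.372 0.082] [[0.782, 0.391], [0.782, 0.356], [0.751, 0.355], [0.751, 0.389]]
rail 0.89 [253. 216.] [0.528 0.233 0.018] [[0.673, 0.279], [0.677, 0.242], [0.381, 0.198], [0.377, 0.234]]
tin 0.66 [247. 429.] [ 0.541 -0.228  0.055] [[0.531, -0.169], [0.586, -0.224], [0.533, -0.276], [0.478, -0.221]]
jar 0.83 [219. 138.] [0.592 0.386 0.085] [[0.583, 0.438], [0.633, 0.416], [0.597, 0.343], [0.547, 0.365]]
jar 0.15 [203. 314.] [0.629 0.016 0.085] [[0.674, 0.058], [0.674, -0.035], [0.561, -0.035], [0.561, 0.056]]
brush 0.79 [255. 498.] [ 0.53  -0.389  0.01 ] [[0.605, -0.354], [0.611, -0.399], [0.412, -0.42], [0.405, -0.376]]
```

View pics/top0.png

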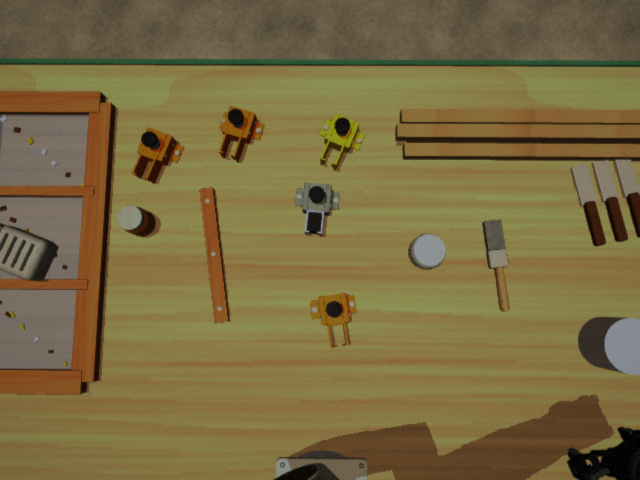

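View pics/side0.png

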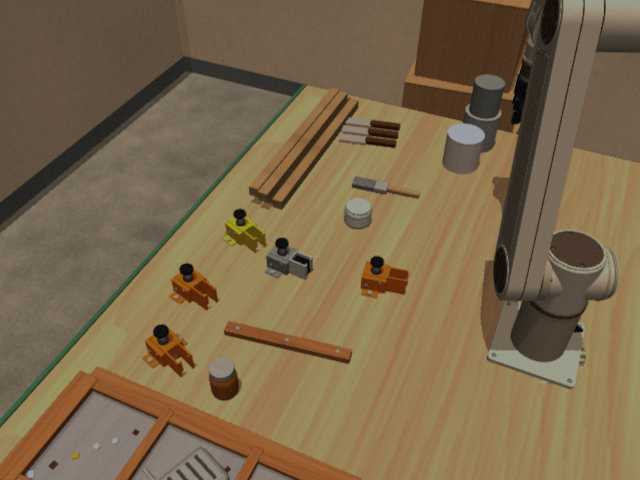

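The top view shows the real grey dispenser at about (200,316), its plunger at (194,317) and the magazine with the black block at (222,315). The rail is to its left, from (190,207) to (320,221). The orange look-alike in front is at (310,334). The side view agrees with this layout.

```bash
python3 - <<'E'
from h import *
im=cv2.imread("pics/top0.png")
cv2.imwrite("pics/crop0.png",cv2.resize(im[170:250,280:360],None,fx=7,fy=7,interpolation=cv2.INTER_CUBIC))
g=im.max(2)
m=(g<45).astype(np.uint8);n,l,s,c=cv2.connectedComponentsWithStats(m[170:250,280:360])
for i in range(1,n):
    if s[i,4]>30: 
        p=c[i][::-1]+[170,280];print(s[i],p,ray("top",p,.082).round(4),ray("top",p,.042).round(4))
# rail: edge fit from mask
bot.camera("top");d=bot.cut_out("top","rail")[0];r=cv2.minAreaRect(np.argwhere(d["mask"])[:,::-1].astype(np.float32));print(r)
E
```

```text
[ 29  16  17  17 206] [194.2815534  316.60679612] [0.6482 0.012  0.082 ] [0.6568 0.0128 0.042 ]
[ 27  43  14  21 241] [222.30705394 313.7966805 ] [0.5883 0.0174 0.082 ] [0.5947 0.0183 0.042 ]
((214.06658935546875, 254.99253845214844), (134.94859313964844, 15.408658981323242), 83.58915710449219)
```

View pics/crop0.png

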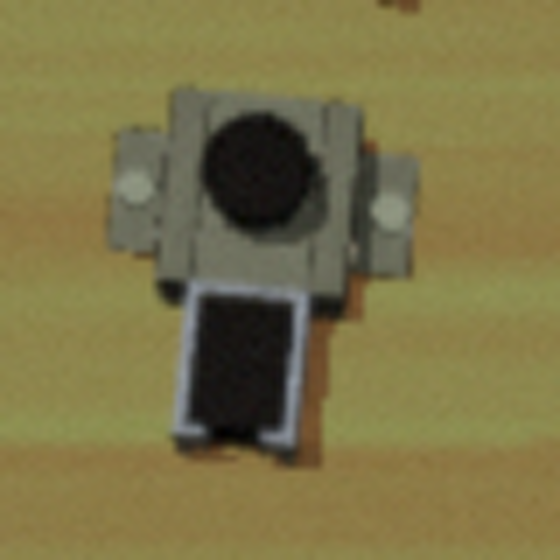

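>>> move_arm([
  {"x": 6, "y": -2.7, "z": 0, "yaw": -7},
  {"x": 12, "y": -5.3, "z": 0, "yaw": -14},
  {"x": 18, "y": -8, "z": 0, "yaw": -21},
  {"x": 24, "y": -10.6, "z": 1, "yaw": -28},
  {"x": 30, "y": -13.3, "z": 2, "yaw": -35},
  {"x": 36, "y": -16, "z": 3, "yaw": -42},
  {"x": 42, "y": -18.6, "z": 4, "yaw": -49},
  {"x": 48, "y": -21.3, "z": 6, "yaw": -56},
  {"x": 54, "y": -23.9, "z": 8, "yaw": -63},
  {"x": 60.5, "y": -26.6, "z": 10, "yaw": -63},
  {"x": 60.5, "y": -26.6, "z": 10, "yaw": -63},
  {"x": 60.5, "y": -26.6, "z": 10, "yaw": -63},
  {"x": 60.5, "y": -26.6, "z": 10, "yaw": -63},
  {"x": 60.5, "y": -26.6, "z": 10, "yaw": -63},
], gripper=-1)

```text
clock: 2.25
eef_pos: [0.6482, 0.0103, 0.1322]
tool_rot: [0.737, 0.676, 0.0, 0.0]
ft_force: [-0.6, -0.6, 0.2]
grip_width: -0.0001
grasp_force: 0.0
```

>>> move_arm([
  {"x": 0.15, "z": 2},
  {"x": 0.15, "z": 4},
  {"x": 0.15, "z": 5},
  {"x": 0.15, "z": 5.5},
  {"x": 0.15, "z": 6},
  {"x": 0.15, "z": 6.4},
  {"x": 0.15, "z": 6.7},
  {"x": 0.15, "z": 6.9},
  {"x": 0.15, "z": 6.9},
])

```text
invalid input at $.motion[0]: expected keys x, y, z, yaw
```

>>> move_arm([
  {"x": 0.15, "y": 0, "z": 2, "yaw": 0},
  {"x": 0.15, "y": 0, "z": 4, "yaw": 0},
  {"x": 0.15, "y": 0, "z": 5, "yaw": 0},
  {"x": 0.15, "y": 0, "z": 5.5, "yaw": 0},
  {"x": 0.15, "y": 0, "z": 6, "yaw": 0},
  {"x": 0.15, "y": 0, "z": 6.4, "yaw": 0},
  {"x": 0.15, "y": 0, "z": 6.7, "yaw": 0},
  {"x": 0.15, "y": 0, "z": 6.9, "yaw": 0},
  {"x": 0.15, "y": 0, "z": 6.9, "yaw": 0},
])

```text
clock: 3.38
eef_pos: [0.6481, 0.0118, 0.064]
tool_rot: [0.737, 0.676, -0.001, 0.0]
ft_force: [-4.7, -2.6, 5.8]
grip_width: 0.0001
grasp_force: 2.9
```

>>> move_arm([
  {"x": 0, "y": 0, "z": 0.2, "yaw": 0},
  {"x": 0, "y": 0, "z": 0.4, "yaw": 0},
  {"x": 0, "y": 0, "z": 0.5, "yaw": 0},
  {"x": 0, "y": 0, "z": 0.5, "yaw": 0},
])

```text
clock: 3.88
eef_pos: [0.6483, 0.0119, 0.0601]
tool_rot: [0.737, 0.676, -0.0, 0.001]
ft_force: [-6.9, -2.5, 10.3]
grip_width: -0.0003
grasp_force: 4.9
```

>>> move_arm([
  {"x": 0, "y": 0, "z": 0.1, "yaw": 0},
  {"x": 0, "y": 0, "z": 0.1, "yaw": 0},
  {"x": 0, "y": 0, "z": 0.1, "yaw": 0},
])

```text
clock: 4.25
eef_pos: [0.6483, 0.0119, 0.06]
tool_rot: [0.737, 0.676, 0.0, 0.001]
ft_force: [-7.6, -2.3, 13.0]
grip_width: -0.0001
grasp_force: 6.9
```

>>> move_arm([
  {"x": 0, "y": 0, "z": -2, "yaw": 0},
  {"x": 0, "y": 0, "z": -6, "yaw": 0},
  {"x": 0, "y": 0, "z": -10, "yaw": 0},
  {"x": -4, "y": -5, "z": -10, "yaw": 0},
  {"x": -8, "y": -10, "z": -10, "yaw": 0},
  {"x": -8, "y": -10, "z": -10, "yaw": 0},
  {"x": -8, "y": -10, "z": -10, "yaw": 0},
  {"x": -8, "y": -10, "z": -10, "yaw": 0},
], gripper=-0.75)

```text
clock: 5.25
eef_pos: [0.5441, -0.058, 0.1571]
tool_rot: [0.736, 0.677, 0.001, 0.001]
ft_force: [0.4, -0.2, -0.7]
grip_width: 0.01
grasp_force: 0.0
```

```bash
python3 - <<'E'
from h import *
im=bot.camera("top");s=bot.camera("side")
a=cv2.resize(im[170:260,190:350],None,fx=5,fy=5,interpolation=cv2.INTER_CUBIC)
cv2.imwrite("pics/a1.png",a);cv2.imwrite("pics/b1.png",cv2.resize(s[200:340,210:400],None,fx=4,fy=4))
o=bot.get_obs();print(o["eef_pos"],o["ft_force"],o["grip_width"])
for c in("top","side"):
  for n in("block0","dispenser"):
    for d in bot.cut_out(c,n)[:3]:print(c,n,d["score"],d["centre"],ray(c,d["centre"],.014).round(4),d["mask"].sum())
E
```

```text
[ 0.54373705 -0.05771786  0.15650896] [-0.11630037  0.00354821 -0.21948109] 0.010468892446121068
top block0 0.75 [223.9, 313.6] [0.5956 0.0193 0.014 ] 226
top block0 0.71 [246.2, 311.6] [0.5457 0.0232 0.014 ] 220
top dispenser 0.96 [135.8, 338.3] [ 0.7988 -0.0348  0.014 ] 1306
top dispenser 0.94 [149.3, 151.1] [0.7645 0.3904 0.014 ] 1515
top dispenser 0.88 [127.4, 236.7] [0.8173 0.1972 0.014 ] 1420
side block0 0.46 [276.5, 318.3] [0.5402 0.0306 0.014 ] 195
side dispenser 0.93 [230.0, 243.0] [ 0.7972 -0.0429  0.014 ] 1034
side dispenser 0.9 [350.0, 165.4] [0.7637 0.3821 0.014 ] 1564
side dispenser 0.77 [288.8, 191.4] [0.8098 0.1989 0.014 ] 1226
```

View pics/a1.png

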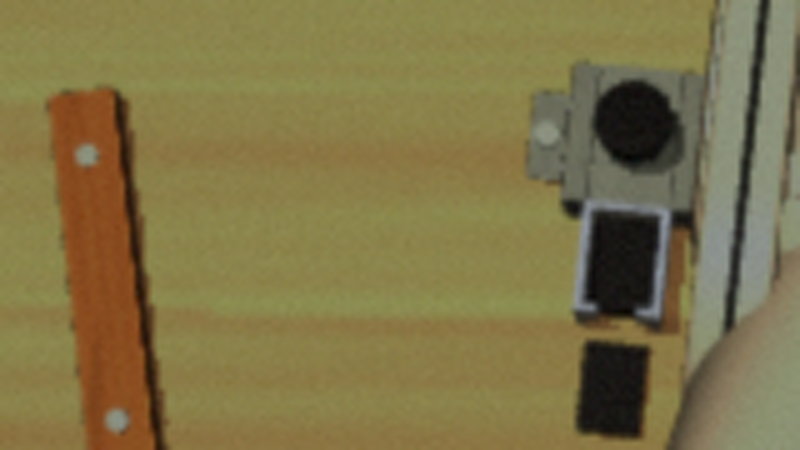

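View pics/b1.png

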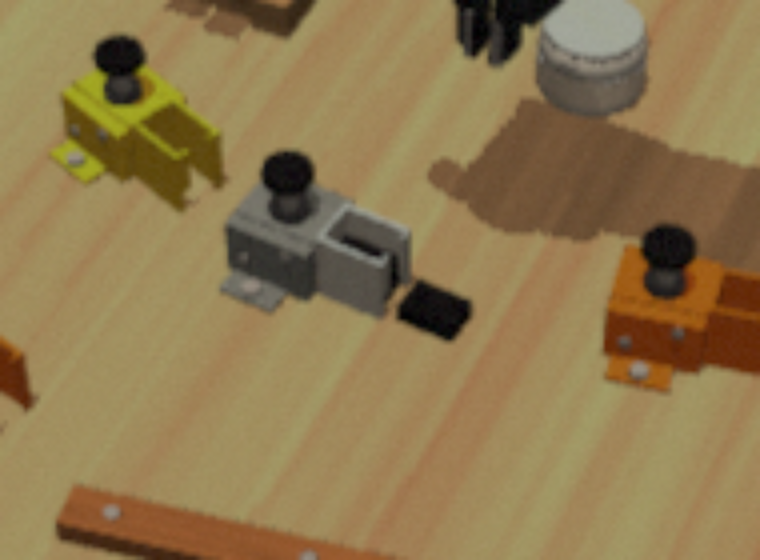

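The press worked: the plunger is back up and the block lies in front of the mouth (top-crop (613,388), about (0.542, 0.021)). The other blocks are still in the magazine. Next I'll come down behind it.

>>> move_arm([
  {"x": 0, "y": -0.9, "z": 5, "yaw": 0},
  {"x": 0, "y": -0.9, "z": 10, "yaw": 0},
  {"x": 0, "y": -0.9, "z": 13, "yaw": 0},
  {"x": 0, "y": -0.9, "z": 14.5, "yaw": 0},
  {"x": 0, "y": -0.9, "z": 15, "yaw": 0},
  {"x": 1.5, "y": -0.8, "z": 15, "yaw": 0},
  {"x": 3, "y": -0.7, "z": 15, "yaw": 0},
  {"x": 3, "y": -0.7, "z": 15, "yaw": 0},
  {"x": 3, "y": -0.7, "z": 15, "yaw": 0},
])

```text
clock: 6.68
eef_pos: [0.5383, -0.0274, 0.0069]
tool_rot: [0.736, 0.677, 0.0, 0.0]
ft_force: [-0.5, 0.3, 0.7]
grip_width: 0.0112
grasp_force: 0.0
```

>>> move_arm([
  {"x": 1, "y": 0, "z": 0.1, "yaw": 0},
  {"x": 1.8, "y": 0, "z": 0.1, "yaw": 0},
  {"x": 2.4, "y": -0.05, "z": 0.1, "yaw": 0},
  {"x": 3, "y": -0.1, "z": 0.1, "yaw": 0},
  {"x": 4, "y": -0.3, "z": 0.1, "yaw": -0.8},
  {"x": 5, "y": -0.5, "z": 0.1, "yaw": -1.8},
  {"x": 6, "y": -0.7, "z": 0.1, "yaw": -2.8},
  {"x": 7, "y": -0.9, "z": 0.1, "yaw": -3.8},
  {"x": 8, "y": -1.1, "z": 0.1, "yaw": -4.8},
  {"x": 9, "y": -1.3, "z": 0.1, "yaw": -5.8},
  {"x": 10, "y": -1.5, "z": 0.1, "yaw": -6.8},
  {"x": 11, "y": -1.7, "z": 0.1, "yaw": -7.8},
  {"x": 12, "y": -1.9, "z": 0.1, "yaw": -8.8},
  {"x": 13, "y": -2.1, "z": 0.1, "yaw": -9.8},
  {"x": 14, "y": -2.3, "z": 0.1, "yaw": -10.8},
  {"x": 15, "y": -2.5, "z": 0.1, "yaw": -11.8},
  {"x": 16, "y": -2.7, "z": 0.1, "yaw": -12.8},
  {"x": 17, "y": -2.9, "z": 0.1, "yaw": -13.5},
  {"x": 17.6, "y": -3.1, "z": 0.1, "yaw": -13.5},
  {"x": 18, "y": -3.2, "z": 0.1, "yaw": -13.5},
])

```text
clock: 9.18
eef_pos: [0.5211, 0.1546, 0.0053]
tool_rot: [0.652, 0.759, -0.0, 0.0]
ft_force: [0.3, -0.0, -0.4]
grip_width: 0.0105
grasp_force: 0.1
```

```bash
python3 - <<'E'
from h import *
im=bot.camera("top");s=bot.camera("side")
a=cv2.resize(im[170:330,180:340],None,fx=3.7,fy=3.7,interpolation=cv2.INTER_CUBIC)
b=cv2.resize(s[250:370,210:360],None,fx=4,fy=4)
c=np.zeros((592,1200,3),np.uint8);c[:592,:592]=a[:592,:592];c[:480,600:1200]=b
cv2.imwrite("pics/c2.png",cv2.resize(c,(800,395)))
o=bot.get_obs();print(o["eef_pos"],o["ft_force"],o["clock"])
for cam in("top","side"):
    for d in bot.cut_out(cam,"block0")[:3]:print(cam,d["score"],d["centre"],ray(cam,d["centre"],.012).round(4),d["mask"].sum())
# rail right edge: hue-saturation edge along rows
d=bot.cut_out("top","rail")
bot.camera("top");d=bot.cut_out("top","rail")[0]["mask"]
hsv=cv2.cvtColor(im,cv2.COLOR_BGR2HSV)
for r in (200,210,220,280,300):
    print(r,[tuple(hsv[r,c]) for c in range(215-8,236,1)][::2]) if r==210 else None
L=[];
for r in range(200,310,4):
    c=np.flatnonzero(d[r]); 
    if len(c): L.append([r,c[0]-.5])
L=np.array(L,float);P=np.array([ray("top",p,.018)[:2] for p in L]);f=np.polyfit(P[:,0],P[:,1],1);print("left edge yaw",np.degrees(np.arctan(f[0])),np.polyval(f,[.4,.5,.6]))
E
```

```text
[0.52109756 0.15464089 0.00532573] [ 0.19793027 -0.33674936  1.06206809] 9.275
top 0.64 [226.5, 312.6] [0.59   0.0216 0.012 ] 223
side 0.55 [324.4, 303.3] [0.5108 0.1846 0.012 ] 216
210 [(np.uint8(26), np.uint8(64), np.uint8(144)), (np.uint8(28), np.uint8(60), np.uint8(144)), (np.uint8(29), np.uint8(61), np.uint8(147)), (np.uint8(31), np.uint8(57), np.uint8(148)), (np.uint8(33), np.uint8(55), np.uint8(152)), (np.uint8(34), np.uint8(58), np.uint8(154)), (np.uint8(35), np.uint8(58), np.uint8(153)), (np.uint8(35), np.uint8(55), np.uint8(153)), (np.uint8(35), np.uint8(55), np.uint8(149)), (np.uint8(23), np.uint8(63), np.uint8(122)), (np.uint8(28), np.uint8(62), np.uint8(145)), (np.uint8(27), np.uint8(67), np.uint8(138)), (np.uint8(28), np.uint8(65), np.uint8(47)), (np.uint8(24), np.uint8(67), np.uint8(145)), (np.uint8(25), np.uint8(64), np.uint8(147))]
left edge yaw 17.88339245929819 [-0.02352277  0.00874434  0.04101146]
```

View pics/c2.png

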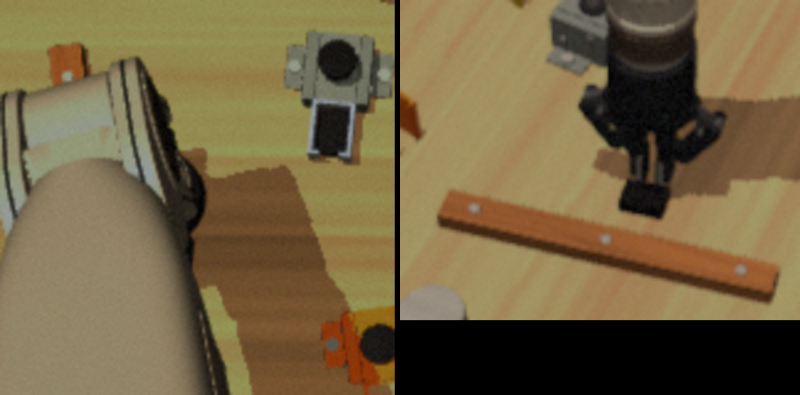

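The side view (right half) shows the block at the fingertips, about parallel to the rail, with a gap of roughly 2 cm. In the top view the arm hides it. Before the final push I'll refine the rail line from the first, unobstructed picture.

```bash
python3 - <<'E'
from h import *
im=cv2.imread("pics/top0.png");hsv=cv2.cvtColor(im,cv2.COLOR_BGR2HSV)
m=((hsv[...,0]<16)&(hsv[...,1]>140)).astype(np.uint8);m[:,:195]=0;m[:,235:]=0;m[:188]=0;m[324:]=0
m=cv2.morphologyEx(m,cv2.MORPH_CLOSE,np.ones((5,5)))
L=[];R=[]
for r in range(196,314,3):
    c=np.flatnonzero(m[r])
    if len(c)>8: L.append((r,c[0]-.5));R.append((r,c[-1]+.5))
for n,E in(("L",L),("R",R)):
    P=np.array([ray("top",p,.018)[:2] for p in E]);f=np.polyfit(P[:,0],P[:,1],1)
    e=P[:,1]-np.polyval(f,P[:,0]);f=np.polyfit(*P[abs(e)<.003].T,1)
    print(n,len(E),np.degrees(np.arctan(f[0])).round(2),np.polyval(f,[.4,.52,.6]).round(4),e.std())
E
```

```text
L 40 8.53 [0.235 0.253 0.265] 0.0007082712613846134
R 40 8.69 [0.2013 0.2196 0.2319] 0.0009176434993386392
```

>>> move_arm([
  {"x": 0.7, "y": 0, "z": 0, "yaw": 0},
  {"x": 1.3, "y": 0, "z": 0, "yaw": 0},
  {"x": 1.7, "y": 0, "z": 0, "yaw": 0},
  {"x": 2, "y": 0, "z": 0, "yaw": 0},
  {"x": 2.2, "y": 0, "z": 0, "yaw": 0},
  {"x": 2.4, "y": 0, "z": 0, "yaw": 0},
  {"x": 2.6, "y": 0, "z": 0, "yaw": 0},
  {"x": 2.7, "y": 0, "z": 0, "yaw": 0},
  {"x": 2.7, "y": 0, "z": 0, "yaw": 0},
])

```text
clock: 10.65
eef_pos: [0.5171, 0.181, 0.0053]
tool_rot: [0.652, 0.759, 0.0, -0.0]
ft_force: [0.3, 0.1, 0.9]
grip_width: 0.0106
grasp_force: 0.0
```

>>> move_arm([
  {"x": 0.1, "y": 0, "z": 0, "yaw": 0},
  {"x": 0.2, "y": 0, "z": 0, "yaw": 0},
  {"x": 0.3, "y": 0, "z": 0, "yaw": 0},
  {"x": 0.4, "y": 0, "z": 0, "yaw": 0},
  {"x": 0.4, "y": 0, "z": 0, "yaw": 0},
])

```text
clock: 11.28
eef_pos: [0.5165, 0.185, 0.0053]
tool_rot: [0.652, 0.759, 0.0, -0.0]
ft_force: [-0.3, 0.7, 0.7]
grip_width: 0.0106
grasp_force: 0.0
```

>>> move_arm([
  {"x": 0.1, "y": 0, "z": 0, "yaw": 0},
  {"x": 0.2, "y": 0, "z": 0, "yaw": 0},
  {"x": 0.3, "y": 0, "z": 0, "yaw": 0},
  {"x": 0.4, "y": 0, "z": 0, "yaw": 0},
  {"x": 0.4, "y": 0, "z": 0, "yaw": 0},
])

```text
clock: 11.9
eef_pos: [0.5162, 0.186, 0.0053]
tool_rot: [0.652, 0.758, -0.002, 0.002]
ft_force: [0.8, -8.6, 2.7]
grip_width: 0.0108
grasp_force: 4.4
```

>>> move_arm([
  {"x": 0.2, "y": 0, "z": 0, "yaw": 0},
  {"x": 0.2, "y": 0, "z": 0, "yaw": 0},
  {"x": 0, "y": 0, "z": 0, "yaw": 0},
  {"x": -0.4, "y": 0, "z": 0, "yaw": 0},
  {"x": -0.8, "y": 0, "z": 0, "yaw": 0},
  {"x": -1.5, "y": 0, "z": 0, "yaw": 0},
  {"x": -3, "y": 0, "z": 0, "yaw": 0},
  {"x": -4, "y": 0, "z": -3, "yaw": 0},
  {"x": -4, "y": 0, "z": -8, "yaw": 0},
  {"x": -4, "y": 0, "z": -13, "yaw": 0},
  {"x": -9, "y": 0, "z": -15, "yaw": 0},
  {"x": -14, "y": 0, "z": -15, "yaw": 0},
  {"x": -20, "y": 0, "z": -15, "yaw": 0},
  {"x": -26, "y": 0, "z": -15, "yaw": 0},
  {"x": -26, "y": 0, "z": -15, "yaw": 0},
  {"x": -26, "y": 0, "z": -15, "yaw": 0},
])

```text
clock: 13.9
eef_pos: [0.5546, -0.0688, 0.1551]
tool_rot: [0.652, 0.758, -0.0, -0.0]
ft_force: [0.9, 0.5, -0.0]
grip_width: 0.0111
grasp_force: 0.0
```

```bash
python3 - <<'E'
from h import *
im=bot.camera("top");s=bot.camera("side")
a=cv2.resize(im[185:325,190:290],None,fx=4.2,fy=4.2,interpolation=cv2.INTER_CUBIC)
b=cv2.resize(s[300:380,240:340],None,fx=3.7,fy=3.7,interpolation=cv2.INTER_CUBIC)
c=np.zeros((590,800,3),np.uint8);c[:588,:420]=a;c[:296,425:795]=b
cv2.imwrite("pics/e3.png",c)
for d in bot.cut_out("top","block0")[:3]:
    r=cv2.minAreaRect(np.argwhere(d["mask"])[:,::-1].astype(np.float32));q=cv2.boxPoints(r)
    print(d["score"],d["centre"],ray("top",d["centre"],.014).round(4),[ray("top",p[::-1],.014)[:2].round(3).tolist() for p in q])
E
```

```text
0.8 [258.5, 226.4] [0.517  0.2109 0.014 ] [[0.534, 0.223], [0.534, 0.192], [0.494, 0.191], [0.494, 0.222]]
```

View pics/e3.png

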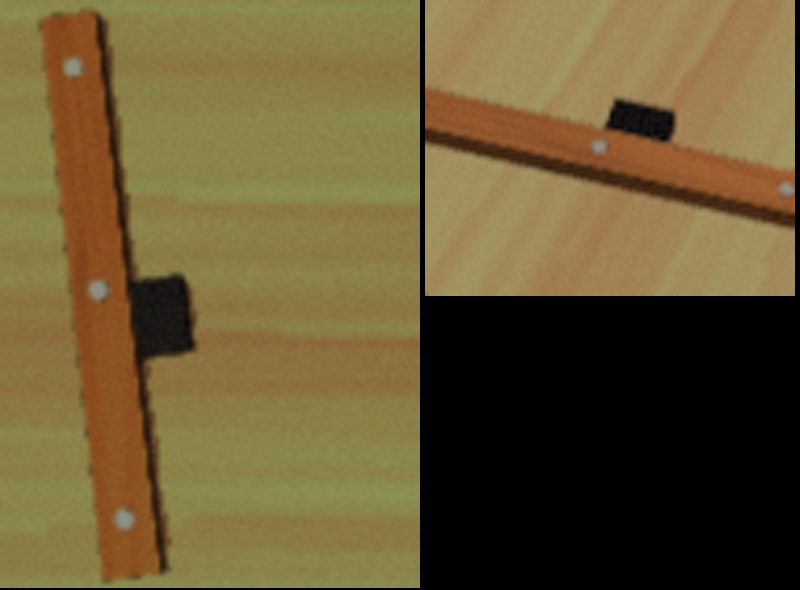

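The block lies flat against the rail (crop (162,316)). Its outer edge is parallel to the rail, and the fingers are clear.

```bash
python3 -c "
from workcell import bot
print(bot.job_done())"
```

```text
the job is handed in; nothing more can be done
None
```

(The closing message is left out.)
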